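# Power up the repair bench test box

## Task

Bring the repair bench's test box up in the right order with the fingertips (nothing needs gripping): first push the raised end of the rocker switch on the power unit all the way down, then push the round button on the test box fully in, then push the long bar button fully in. Leave the square button out, and do not lift, push aside or knock over the things lying and standing around.

Things in the scene. Friction and masses are not known exactly. Their poses are not given: they have to be found in the camera images.
- test_box: aluminium test box fixed to the bench, 150 mm (x) by 250 mm (y) by 60 mm tall, with three white buttons in a row along y on its front half, in any order, 75 mm from centre to centre, each in a black bezel plate 72 x 50 mm. Origin at the centre of its underside on the bench, z up, front face towards -x. It may stand left or right of the power unit
- power_unit: grey power unit fixed to the bench, 170 mm (x) by 130 mm (y) by 70 mm tall, with the rocker on top: a white V-shaped see-saw, 56 mm long, 28 mm wide, in a black bezel 74 x 42 mm, its hinge line along the unit's y, 20 mm in front of the unit's centre, 82 mm above the bench. Origin at the centre of its underside on the bench, z up, front face towards -x
- rocker (a joint): angle of the rocker: 0 rad off (rear end raised, front end level), 0.44 rad fully on (rear end level, front end raised), with a hard stop at each end. It turns with about 0.07 N m of friction (some 3 N at its end) and stays where it is left
- rocker_raised (a point): point on the upper face of the rocker's raised rear end, on its middle line, 22 mm from the hinge line (the end is at 28 mm). Pushed fully down, this end lies level, its upper face 85 mm above the bench and 9 mm above the bezel; at the start its highest edge is up to 97 mm above the bench
- round_button (a joint): travel of the round button: 0 m out, 0.008 m fully in at a hard stop. It slides straight down against about 4 N of friction, has no return spring and stays where it is left
- round_top (a point): centre of the top face of the round button, 30 mm across. z axis up, x from the box's front to its rear, y along the row of buttons. Out, the top stands 79 mm above the bench and 13 mm above its bezel; pushed in, 71 mm and 5 mm
- bar_button (a joint): travel of the long bar button: 0 m out, 0.008 m fully in at a hard stop. It slides straight down against about 4 N of friction, has no return spring and stays where it is left
- bar_top (a point): centre of the top face of the long bar button, 60 mm (from front to rear) by 22 mm. z axis up, x from the box's front to its rear, y along the row of buttons. Out, the top stands 79 mm above the bench and 13 mm above its bezel; pushed in, 71 mm and 5 mm
- square_button (a joint): travel of the square button: 0 m out, 0.008 m fully in at a hard stop. It slides straight down against about 4 N of friction, has no return spring and stays where it is left; it must stay out
- square_top (a point): centre of the top face of the square button, 28 x 28 mm. z axis up, x from the box's front to its rear, y along the row of buttons. Out, the top stands 79 mm above the bench and 13 mm above its bezel; pushed in, 71 mm and 5 mm
- reel_mid (a point): small empty wire reel, 38 mm across, 28 mm tall, standing on the rear of the test box; point at its centre
- glue_mid (a point): small glue jar, 36 mm across, 50 mm tall, standing on the rear of the power unit; point at its centre
- brush_grip (a point): brush lying on the bench on the robot's side of the test equipment; point on its handle
- driver_grip (a point): screwdriver lying on the bench right of the test equipment; point on its handle
- paddle_mid (a point): black hand controller, 100 x 65 x 42 mm with a round dial on top, lying on the bench on the robot's side of the test equipment; point at its centre
- tray_mid (a point): open paper tray, 100 x 140 x 35 mm, holding spare key caps, left of the test equipment; point at its centre

How it is judged:
By the outcome, as a careful person would: the job done as asked, in the order asked, and still so for the second after the job is handed in, with the robot touching nothing.
It also fails if it takes over 48 s, if anything falls off the work surface, if the arm or the gripper's body presses on something with over 40 N, if the wrist force passes 120 N, or if a joint passes its speed limit or range.

## Robot

A 6-joint arm with a two-finger parallel gripper is mounted at the origin on the work surface. World frame = base frame: x ahead of the robot, y to its left, z up, the work surface at z = 0. Lengths are in mm, angles in degrees, forces in N, time in s.
With the tool pointing down it reaches from about 300 to 850 mm from the base axis. Payload 4.2 kg.
Tool frame: the origin (TCP) lies on the front face of the gripper's body, between the roots of the fingers; the fingertips stand 78 mm ahead of it and the grasp point (between the pads) lies 60 mm ahead of it; x points along the fingers, y is the direction in which the jaws open and shut, and the axes are right-handed (so a half turn about x gives the same grasp; the last joint's range is limited). The gripper opens to 91 mm and grips with 3 to 60 N. Pads are 32 mm wide; open, the fingers measure 118 mm over their backs; the gripper's body (76 mm by 178 mm) begins 60 mm behind the grasp point.
Start: joints at [-67.666, 18.312, 89.639, -0, 72.044, -1.146], TCP at [229.097, -527.399, 292.276] pointing down, gripper open.
Joint ranges: [-177.97, 177.97], [-48.28, 115.42], [12.27, 149.76], [-77.06, 257.06], [2.81, 150.46], [-146.56, 146.56]. Speed limits (degrees/s): [147.25, 147.25, 180, 180, 180, 180].

## Interface

Orientations are given as [roll, pitch, yaw] about the fixed x, y, z axes, in that order (R = Rz(yaw) Ry(pitch) Rx(roll)).
In Python, from workcell import status, viewer, env gives the robot as it stands. The module is installed in compiled form; this text tells all that it offers.
- The arm moves only by the tool move_arm, never from a script. Its argument "moves" is a list of rows, each a list of 3 entries, a list of its own where there are three numbers: the shift along the tool's x, y, z in cm, then the turn about the tool's x in rad, then the gripper's target within -1 to 1 (fully open at 1, half-way at 0, shut at -1). A call has 1 to 20 rows; each row is the pose to reach, as a shift and turn from the pose commanded when the call began, along the tool's axes at that moment; what a row does not reach only later rows make up. A row lasts 1/8 s, in which the tool goes at most 62.5 mm and 10.7 degrees, less where a joint would pass 70% of its speed; a pose out of reach is approached as far as the arm can. A call with a gripper value outside its range is refused whole. The fingers move at their own pace and stop on an object; "force" is the grip in N (left out, the last holds). Time passes only in rows, so rows that repeat a pose let the fingers close. It gives the time, the measured TCP pose, the force and the opening at its end, in the units of the state.
- status.state(): the state, without advancing time (a new reading comes with each control period).
- viewer.grab_frame(name): name is "side" or "top"; returns the picture (420x560x3 uint8, red, green, blue); there is no depth.
- viewer.get_calibration(name): a dict with "camera_matrix" (3x3 intrinsics, pixels), "D" ([k1, k2, p1, p2, k3] as OpenCV has them; the pictures are not rectified), "eye" and "rotation" of the camera in the world. Camera axes: x right, y down, z forward; pixel columns grow to the right and rows downward; lengths in mm; the calibration is good to about 2 mm. A picture is of the moment at which its call begins. get_calibration takes no time and is no camera call.
- env.job_done(): hands the job in, once; it reports no verdict.
The state is a dict: "time_s": time; "qpos": joint angles; "qvel": joint speeds; "effort": joint torques, N m; "ee_pos": TCP position; "ee_rot": TCP orientation; "force": force on the tool from outside, world axes, zero at the start; "torque": the same for the moment, N m; "gripper_width": finger opening in mm.
Only numpy, scipy, OpenCV 4.12 (cv2) and the standard library are available. Lean on these libraries where they do the work, as an engineer would, in place of code of your own. Each camera call takes 0.05 s, during which the arm holds its last target.

## Working session

There is one attempt and no reset: what is moved stays moved. The work goes in short steps, Python scripts to look and compute and a tool call to move; the robot and the scene stay as the last step left them, time stands still between calls to the robot, and variables do not carry over. Pictures are saved under pics/ and viewed, and the job is handed in when it is done.

Besides the shell and the picture viewer there is one more tool, called after ">>>" as a command line: name --argument value ..., lists and objects as JSON in quotes. move_arm: Moves the arm, as the interface text tells. Its arguments: {"type":"object","properties":{"moves":{"type":"array","items":{"type":"array"}},"force":{"type":"number"}},"required":["moves"]}

```bash
mkdir -p pics; python3 - <<'E'
from workcell import status, viewer
import cv2
s=status.state(); print(s)
for n in("side","top"):
    cv2.imwrite(f"pics/{n}0.png",viewer.grab_frame(n)[:,:,::-1]); print(viewer.get_calibration(n))
E
```

```text
{'time_s': 0.0, 'qpos': array([-6.76674046e+01,  1.83504355e+01,  8.97054547e+01, -1.74704865e-03,
        7.20410277e+01, -1.14444990e+00]), 'qvel': array([-0.02612921, -0.01205565,  0.02680182,  0.04246544, -0.08116261,
       -0.02800529]), 'effort': array([ 6.57786359e-05, -4.12461805e+01, -2.31969362e+01,  7.23748212e-02,
        4.55452956e-02, -1.66270465e-04]), 'ee_pos': array([ 228.94335717, -527.07336496,  291.43867263]), 'ee_rot': array([-90.16259012,  89.9030678 , 113.3149953 ]), 'force': array([-0.4759097 ,  0.25749421,  0.41797352]), 'torque': array([-0.02278277,  0.02858791,  0.02947897]), 'gripper_width': 91.14068638067803}
{'camera_matrix': array([[543.84805646,   0.        , 271.8820926 ],
       [  0.        , 543.84805646, 213.16484488],
       [  0.        ,   0.        ,   1.        ]]), 'D': array([0.04069118, 0.        , 0.        , 0.        , 0.        ]), 'eye': array([ 215.79230549,  906.19784777, 1041.76040948]), 'rotation': array([-134.64074622,   -0.97166515, -160.71729783])}
{'camera_matrix': array([[468.2046224 ,   0.        , 277.76912998],
       [  0.        , 468.2046224 , 212.43724638],
       [  0.        ,   0.        ,   1.        ]]), 'D': array([-0.13327522,  0.        ,  0.        ,  0.        ,  0.        ]), 'eye': array([ 366.09817385,   10.49473049, 1247.61603196]), 'rotation': array([-173.53174216,   -0.33344322,  -90.99653749])}
```

View pics/side0.png

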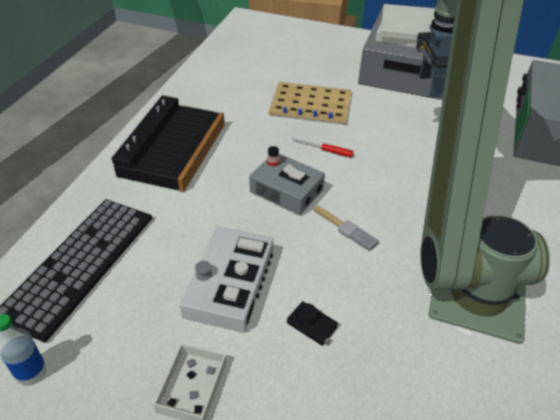

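View pics/top0.png

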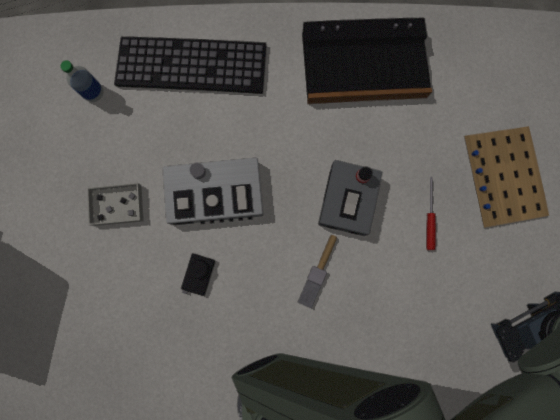

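The side view shows the test box around (230,275) and the power unit around (288,180). The top view shows the square, round and bar buttons at about (182,204), (212,201) and (241,198), and the rocker at about (350,205). Next I'll measure them by white masks in both views.

```bash
cat > h.py <<'E'
import numpy as np, cv2
from workcell import status, viewer
from scipy.spatial.transform import Rotation as Ro
def cam(n):
    c=viewer.get_calibration(n); return c,Ro.from_euler('xyz',c['rotation'],degrees=True).as_matrix()
def ray(n,uv):
    c,R=cam(n); p=cv2.undistortPoints(np.array(uv,float).reshape(-1,1,2),c['camera_matrix'],c['D']).reshape(-1,2)
    d=np.c_[p,np.ones(len(p))]@R.T; return np.array(c['eye']),d
def plane(n,uv,z):
    e,d=ray(n,uv); return e+d*((z-e[2])/d[:,2])[:,None]
def tri(a,b):
    e1,d1=ray('top',[a]);e2,d2=ray('side',[b]);d1=d1[0];d2=d2[0]
    t=np.linalg.lstsq(np.c_[d1,-d2],e2-e1,rcond=None)[0]
    p=e1+t[0]*d1;q=e2+t[1]*d2
    return (p+q)/2,np.linalg.norm(p-q)
def proj(n,P):
    c,R=cam(n); r=R.T
    return cv2.projectPoints(np.array(P,float).reshape(-1,1,3),cv2.Rodrigues(r)[0],-r@np.array(c['eye']),c['camera_matrix'],c['D'])[0].reshape(-1,2)
E
python3 - <<'E'
import cv2,numpy as np
for n,b in(("top",(150,150,390,245)),("side",(180,140,335,330))):
    im=cv2.imread(f"pics/{n}0.png");x0,y0,x1,y1=b
    c=im[y0:y1,x0:x1]
    cv2.imwrite(f"pics/{n}0z.png",cv2.resize(c,None,fx=3,fy=3,interpolation=cv2.INTER_CUBIC))
    g=c.min(2)
    for th in (150,170,190,205,220):
        k,l,st,ce=cv2.connectedComponentsWithStats((g>th).astype(np.uint8))
        print(n,th,[(np.round(ce[i]+[x0,y0],1).tolist(),st[i][2:].tolist()) for i in range(1,k) if 40<st[i][4]<900])
E
```

```text
top 150 []
top 170 []
top 190 []
top 205 []
top 220 []
side 150 [([293.1, 171.4], [20, 15, 151]), ([249.9, 243.5], [25, 12, 186]), ([230.6, 292.4], [14, 12, 128])]
side 170 [([320.3, 141.2], [33, 5, 99]), ([293.5, 171.9], [18, 12, 92]), ([249.9, 243.4], [23, 10, 124]), ([242.0, 261.9], [26, 17, 142]), ([230.6, 292.3], [12, 10, 87]), ([195.4, 325.2], [47, 18, 301])]
side 190 [([225.9, 148.9], [21, 15, 133]), ([201.0, 183.1], [8, 14, 63]), ([203.6, 203.7], [15, 24, 114]), ([219.3, 209.5], [10, 10, 42]), ([207.5, 225.6], [6, 15, 46]), ([322.8, 238.9], [22, 26, 234]), ([289.1, 284.5], [17, 12, 75]), ([322.5, 302.5], [15, 10, 64])]
side 205 []
side 220 []
```

View pics/top0z.png

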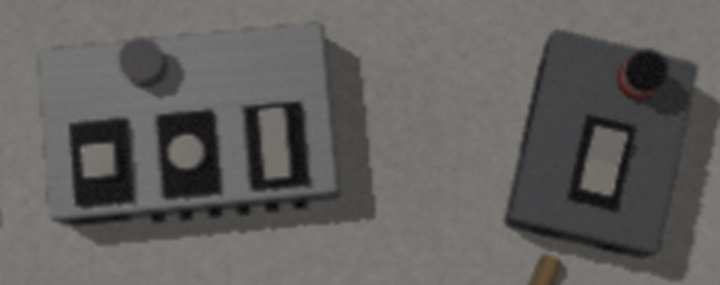

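View pics/side0z.png

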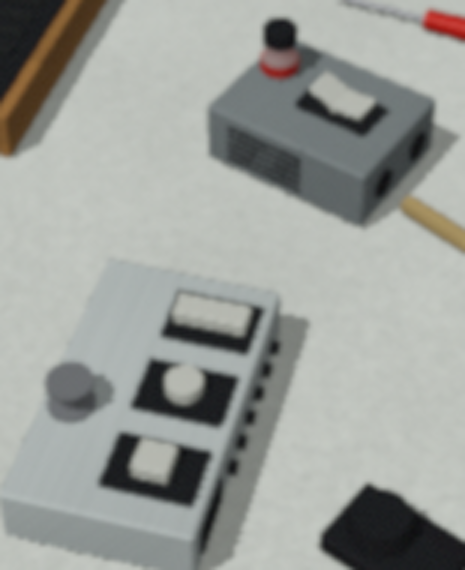

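```bash
python3 - <<'E'
import cv2,numpy as np
for n,b in(("top",(150,150,390,245)),("side",(180,140,335,330))):
    im=cv2.imread(f"pics/{n}0.png");x0,y0,x1,y1=b
    g=im[y0:y1,x0:x1].min(2)
    for th in (100,110,120,130,140,150,160):
        k,l,st,ce=cv2.connectedComponentsWithStats((g>th).astype(np.uint8),connectivity=4)
        print(n,th,[(np.round(ce[i]+[x0,y0],1).tolist(),st[i][2:].tolist()) for i in range(1,k) if 40<st[i][4]<400])
E
```

```text
top 100 [([241.1, 197.2], [9, 23, 160]), ([211.4, 200.0], [10, 11, 83]), ([181.9, 202.8], [11, 11, 94]), ([349.7, 208.3], [11, 12, 98])]
top 110 []
top 120 []
top 130 []
top 140 []
top 150 []
top 160 []
side 100 []
side 110 []
side 120 [([293.1, 171.1], [23, 16, 207])]
side 130 [([293.3, 171.3], [22, 15, 184])]
side 140 [([293.0, 171.3], [22, 15, 168])]
side 150 [([293.1, 171.4], [20, 15, 151]), ([249.9, 243.5], [25, 12, 186]), ([230.6, 292.4], [14, 12, 128])]
side 160 [([319.6, 141.4], [35, 6, 118]), ([293.1, 171.5], [20, 13, 130]), ([250.1, 243.2], [24, 11, 156]), ([230.8, 292.1], [13, 11, 110]), ([195.6, 324.9], [48, 21, 320])]
```

```bash
python3 - <<'E'
from h import *
np.set_printoptions(precision=1,suppress=True)
im=cv2.imread("pics/side0.png").min(2)
sub=im[258:282,228:256]
k,l,st,ce=cv2.connectedComponentsWithStats((sub>165).astype(np.uint8),connectivity=4); print([(ce[i]+[228,258],st[i][2:]) for i in range(1,k) if st[i][4]>10])
T=dict(sq=(181.9,202.8),rd=(211.4,200.0),bar=(241.1,197.2)); S=dict(sq=(230.6,291.8),rd=(241,267.5),bar=(249.9,243.2))
for k in T: print(k,tri(T[k],S[k]),plane('top',[T[k]],79),plane('side',[S[k]],79))
# dark bezels in top
t=cv2.imread("pics/top0.png").max(2)
m=(t<60).astype(np.uint8)
tw=cv2.imread("pics/top0.png").min(2)
for nm,(x0,y0,x1,y1) in dict(sq=(170,186,198,221),rd=(200,184,226,219),bar=(229,181,257,215),rk=(336,186,366,222)).items():
    s=t[y0:y1,x0:x1]
    m=((s<50)).astype(np.uint8)
    pts=cv2.findNonZero(m)
    k,l,st,ce=cv2.connectedComponentsWithStats(m)
    i=1+np.argmax(st[1:,4]); pts=cv2.findNonZero((l==i).astype(np.uint8)).astype(np.float32)+np.float32([x0,y0])
    P=plane('top',pts.reshape(-1,2),76 if nm=='rk' else 66)
    print(nm,cv2.minAreaRect(P[:,:2].astype(np.float32)),st[i])
for th in (80,90,95):
    s=tw[188:221,338:364]; k,l,st,ce=cv2.connectedComponentsWithStats((s>th).astype(np.uint8),connectivity=4)
    for i in range(1,k):
        if st[i][4]>40:
            c=ce[i]+[338,188]; print('rk',th,c,st[i],plane('top',[c],86))
E
```

```text
[(array([243.6, 263. ]), array([ 23,  14, 147], dtype=int32)), (array([232.6, 280.3]), array([13,  3, 26], dtype=int32))]
sq (array([526.7, 243.4,  78.9]), np.float64(0.738896673632295)) [[527.  243.4  79. ]] [[526.3 243.4  79. ]]
rd (array([532.5, 168.7,  75.1]), np.float64(1.8846080861999004)) [[532.9 168.4  79. ]] [[530.2 171.6  79. ]]
bar (array([538.7,  93.3,  77.2]), np.float64(0.4491015020193812)) [[538.7  93.2  79. ]] [[537.9  94.8  79. ]]
sq ((525.9058837890625, 241.9124755859375), (70.49529266357422, 48.81509017944336), 4.6515350341796875) [  4   4  20  29 371]
rd ((532.25146484375, 167.35386657714844), (70.5657730102539, 48.05854415893555), 4.566006660461426) [  3   3  20  29 385]
bar ((537.90771484375, 92.78108978271484), (70.54542541503906, 48.38041305541992), 4.785041332244873) [  3   3  21  29 279]
rk ((517.0448608398438, -183.35928344726562), (46.217803955078125, 76.00271606445312), 75.00894165039062) [  3   2  23  33 258]
rk 80 [350.7 203.2] [  6   4  15  23 228] [[ 517.9 -182.3   86. ]]
rk 90 [350.7 203.3] [  6   5  15  22 220] [[ 517.7 -182.3   86. ]]
rk 95 [350.7 203.7] [  6   5  15  22 203] [[ 516.8 -182.1   86. ]]
```

```bash
cat >> h.py <<'E'
def go(P,yaw,R0=None,p0=None):
    """shift in tool cm and turn for tip at world P, tool y axis at world angle yaw (mod 180)"""
    s=status.state(); R=Ro.from_euler('xyz',s['ee_rot'],degrees=True).as_matrix() if R0 is None else R0
    p=np.array(s['ee_pos']) if p0 is None else p0
    tgt=np.array(P,float)+[0,0,78]
    sh=R.T@(tgt-p)/10
    cur=np.degrees(np.arctan2(R[1,1],R[0,1])); d=(yaw-cur+90)%180-90
    print('t',s['time_s'],'tip',p-[0,0,78],'yaw',cur,'shift',sh.round(2),'turn',np.radians(-d).round(3))
    return R
E
python3 - <<'E'
from h import *
np.set_printoptions(precision=3,suppress=True)
print('jar',plane('top',[(365,172.5)],120),plane('side',[(273.3,152)],120),tri((365,172.5),(273.3,150.5)))
print('reel',plane('top',[(198,170)],88))
R=go([538.5,-188.7,110],-15+0); print(R)
go([538.5,-188.7,110],75)
E
```

```text
jar [[ 589.247 -214.951  120.   ]] [[ 583.914 -205.037  120.   ]] (array([ 588.837, -215.918,  116.133]), np.float64(2.3521697206693104))
reel [[608.795 201.276  88.   ]]
t 0.1 tip [ 228.974 -527.092  213.508] yaw -66.51719056323226 shift [ 10.38 -18.69 -41.87] turn -0.899
[[-0.001  0.398 -0.917]
 [ 0.001 -0.917 -0.398]
 [-1.    -0.002  0.   ]]
t 0.1 tip [ 228.974 -527.092  213.508] yaw -66.51719056323226 shift [ 10.38 -18.69 -41.87] turn 0.672
```

>>> move_arm --moves '[[[0,-18.7,-41.9],-0.9,-1],[[0,-18.7,-41.9],-0.9,-1],[[0,-18.7,-41.9],-0.9,-1],[[0,-18.7,-41.9],-0.9,-1],[[0,-18.7,-41.9],-0.9,-1],[[0,-18.7,-41.9],-0.9,-1],[[0,-18.7,-41.9],-0.9,-1],[[0,-18.7,-41.9],-0.9,-1],[[0,-18.7,-41.9],-0.9,-1],[[4,-18.7,-41.9],-0.9,-1],[[8,-18.7,-41.9],-0.9,-1],[[8,-18.7,-41.9],-0.9,-1],[[8,-18.7,-41.9],-0.9,-1]]' --force 30

```text
time_s: 1.72
ee_pos: [539.0, -190.3, 213.7]
ee_rot: [74.6, 89.9, -30.4]
force: [0.1, 0.9, 0.4]
gripper_width: 0.4
```

```bash
python3 - <<'E'
from h import *
np.set_printoptions(precision=3,suppress=True)
go([539.5,-189,105],-15); s=status.state(); print(s['force'],s['gripper_width'],s['qpos'])
for n in("side","top"):
    im=viewer.grab_frame(n)[:,:,::-1]; cv2.imwrite(f"pics/{n}1.png",im)
    x,y=((240,100) if n=="side" else (300,130)); cv2.imwrite(f"pics/{n}1z.png",cv2.resize(im[y:y+130,x:x+130],None,fx=4,fy=4))
E
```

```text
t 1.725 tip [ 538.981 -190.306  135.723] yaw -15.042868539162148 shift [ 3.07  0.01 -0.14] turn -0.001
[0.09  0.931 0.368] 0.39835643431998136 [-20.591  21.398  96.956  -0.024  61.521  -5.536]
```

View pics/side1z.png

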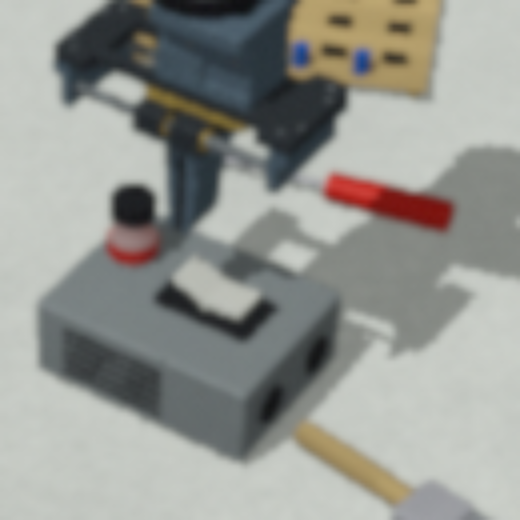

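View pics/top1.png

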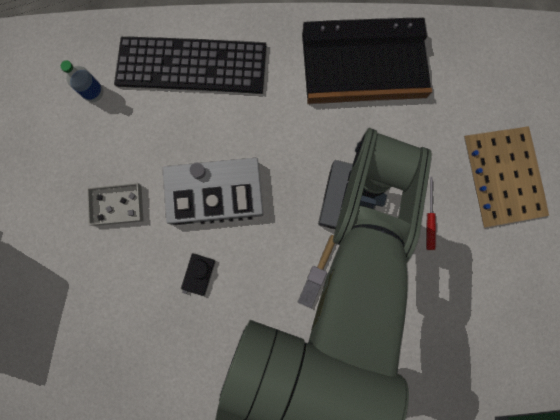

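The fingers are shut, with the tip at about (286,157) in the side view, above the raised end of the rocker and clear of the jar. Before going down I'll check the tip's projection.

```bash
python3 - <<'E'
from h import *
print(proj('side',[[539,-190.3,135.7],[539,-190.3,94],[517.3,-183,82]]))
E
```

```text
[[287.51471925 154.24904243]
 [286.9421826  166.33952989]
 [293.53314308 173.15878427]]
```

>>> move_arm --moves '[[[1.5,0,-0.1],0,-1],[[3.0,0,-0.1],0,-1],[[3.5,0,-0.1],0,-1],[[3.5,0,-0.1],0,-1]]'

```text
time_s: 2.33
ee_pos: [538.9, -187.8, 176.5]
ee_rot: [-92.0, 89.9, 163.0]
force: [0.1, 0.8, -0.2]
gripper_width: 0.1
```

>>> move_arm --moves '[[[0.4,0,0],0,-1],[[0.8,0,0],0,-1],[[1.1,0,0],0,-1],[[1.3,0,0],0,-1],[[1.4,0,0],0,-1],[[1.4,0,0],0,-1]]'

```text
time_s: 3.08
ee_pos: [539.3, -188.1, 163.5]
ee_rot: [68.3, 90.0, -36.6]
force: [2.4, -0.3, 5.8]
gripper_width: 0.6
```

>>> move_arm --moves '[[[0.1,0,0],0,-1],[[0.2,0,0],0,-1],[[0.2,0,0],0,-1]]'

```text
time_s: 3.45
ee_pos: [539.3, -188.1, 163.3]
ee_rot: [77.9, 89.9, -27.1]
force: [-1.4, -0.2, 15.5]
gripper_width: 0.4
```

>>> move_arm --moves '[[[0.1,0,0],0,-1],[[0.2,0,0],0,-1],[[0.2,0,0],0,-1]]'

```text
time_s: 3.82
ee_pos: [539.2, -188.1, 163.1]
ee_rot: [79.5, 89.9, -25.5]
force: [-4.2, 1.9, 25.6]
gripper_width: 0.2
```

>>> move_arm --moves '[[[-0.5,0,0],0,-1],[[-4,0,0],0,-1],[[-9,0,0],0,-1],[[-9,0,0],0,-1],[[-9,0,0],0,-1]]'

```text
time_s: 4.45
ee_pos: [537.9, -187.5, 247.7]
ee_rot: [-93.2, 89.8, 161.8]
force: [0.3, 0.2, -0.5]
gripper_width: 0.6
```

```bash
python3 - <<'E'
from h import *
np.set_printoptions(precision=3,suppress=True)
s=status.state(); print(s['force'])
go([532.3,168.2,130],4.5); go([532.3,168.2,130],94.5)
im=viewer.grab_frame('side')[:,:,::-1]
cv2.imwrite("pics/side2z.png",cv2.resize(im[100:230,240:370],None,fx=4,fy=4))
E
```

```text
[ 0.338  0.234 -0.505]
t 4.45 tip [ 537.859 -187.546  169.728] yaw -14.955339404396087 shift [  4.02  -9.7  -34.23] turn -0.34
t 4.45 tip [ 537.859 -187.546  169.728] yaw -14.955339404396087 shift [  4.02  -9.7  -34.23] turn 1.231
```

View pics/side2z.png

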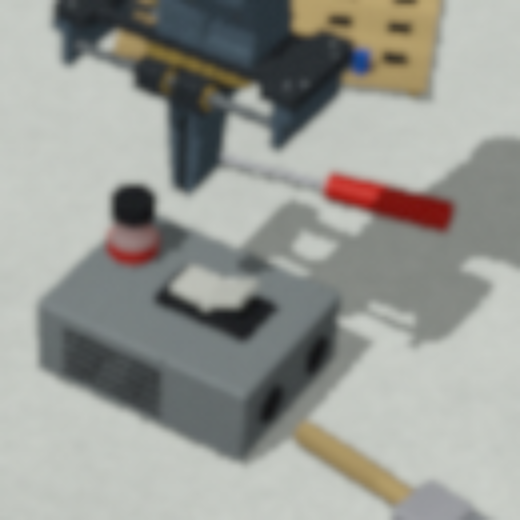

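The rocker has flipped: in the side view its front end is now raised and its rear end lies level. The jar hasn't moved. Next is the round button.

>>> move_arm --moves '[[[0,-9.7,-34.2],-0.34,-1],[[0,-9.7,-34.2],-0.34,-1],[[0,-9.7,-34.2],-0.34,-1],[[0,-9.7,-34.2],-0.34,-1],[[0,-9.7,-34.2],-0.34,-1],[[0,-9.7,-34.2],-0.34,-1],[[0,-9.7,-34.2],-0.34,-1],[[4,-9.7,-34.2],-0.34,-1],[[5,-9.7,-34.2],-0.34,-1],[[5,-9.7,-34.2],-0.34,-1],[[5,-9.7,-34.2],-0.34,-1]]'

```text
time_s: 5.88
ee_pos: [534.4, 167.1, 200.2]
ee_rot: [95.2, 89.9, 9.7]
force: [0.6, -0.6, 0.3]
gripper_width: 0.8
```

```bash
python3 - <<'E'
from h import *
np.set_printoptions(precision=3,suppress=True)
go([532.3,168.2,85],4.5)
s=status.state(); print(s['force'],proj('side',[s['ee_pos']-[0,0,78],[532.3,168.2,79]]))
im=viewer.grab_frame('side')[:,:,::-1]
cv2.imwrite("pics/side3z.png",cv2.resize(im[200:340,170:310],None,fx=4,fy=4))
E
```

```text
t 5.875 tip [534.36  167.097 122.162] yaw 4.4836013273398185 shift [ 3.72 -0.2  -0.13] turn -0.0
[ 0.611 -0.613  0.321] [[239.592 253.151]
 [240.712 266.171]]
```

View pics/side3z.png

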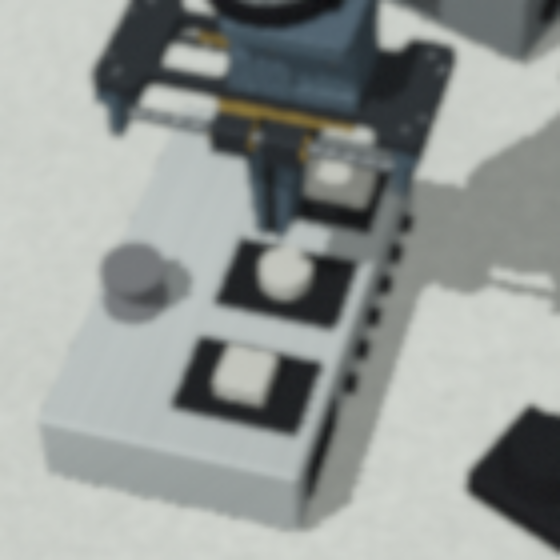

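The tip is at (238.5,256), just above the round button's top at (241,267), as the projection predicts. It's clear of the bar and the reel, so I'll go down and press.

>>> move_arm --moves '[[[2,-0.2,-0.1],0,-1],[[3.5,-0.2,-0.1],0,-1],[[3.7,-0.2,-0.1],0,-1],[[4.1,-0.2,-0.1],0,-1],[[4.5,-0.2,-0.1],0,-1],[[4.8,-0.2,-0.1],0,-1],[[5.0,-0.2,-0.1],0,-1],[[5.1,-0.2,-0.1],0,-1],[[5.1,-0.2,-0.1],0,-1]]'

```text
time_s: 7.05
ee_pos: [532.1, 168.4, 149.5]
ee_rot: [97.0, 89.9, 11.5]
force: [-1.7, -0.4, 9.3]
gripper_width: 0.7
```

>>> move_arm --moves '[[[0.1,0,0],0,-1],[[0.2,0,0],0,-1],[[0.2,0,0],0,-1]]'

```text
time_s: 7.42
ee_pos: [532.1, 168.4, 149.4]
ee_rot: [97.9, 89.8, 12.4]
force: [-4.5, -1.3, 20.9]
gripper_width: 0.8
```

It's at the stop: the tip is at 71.4 mm and the force rises with no further travel. I'll lift and look.

>>> move_arm --moves '[[[-0.5,0,0],0,-1],[[-4,0,0],0,-1],[[-5.5,0,0],0,-1],[[-5.5,0,0],0,-1],[[-5.5,0,0],0,-1]]'

```text
time_s: 8.05
ee_pos: [531.0, 168.1, 200.0]
ee_rot: [-76.5, 89.9, -162.0]
force: [0.5, 0.1, -1.0]
gripper_width: 0.5
```

```bash
python3 - <<'E'
from h import *
np.set_printoptions(precision=3,suppress=True)
go([538.3,93.4,125],4.5)
im=viewer.grab_frame('side')[:,:,::-1]
cv2.imwrite("pics/side4z.png",cv2.resize(im[200:340,170:310],None,fx=4,fy=4))
E
```

```text
t 8.05 tip [531.    168.141 121.993] yaw 4.527891757276312 shift [-0.3   0.14  7.51] turn 0.0
```

View pics/side4z.png

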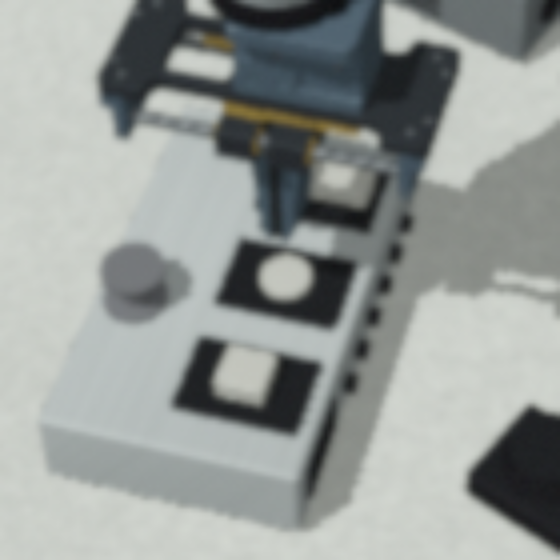

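The round button is in, with its side wall now thin at (285,278) in the crop. The square button is still out. Next is the bar.

>>> move_arm --moves '[[[0,0.1,4],0,-1],[[0,0.1,7.5],0,-1],[[0,0.1,7.5],0,-1],[[0,0.1,7.5],0,-1]]'

```text
time_s: 8.6
ee_pos: [538.3, 93.9, 200.6]
ee_rot: [-105.9, 89.9, 168.7]
force: [0.1, 0.7, 0.3]
gripper_width: 0.3
```

```bash
python3 - <<'E'
from h import *
np.set_printoptions(precision=3,suppress=True)
go([538.3,93.4,85],4.5)
E
```

```text
t 8.6 tip [538.304  93.931 122.562] yaw 4.504332086600519 shift [3.76 0.   0.05] turn 0.0
```

>>> move_arm --moves '[[[2,0,0],0,-1],[[3.5,0,0],0,-1],[[3.7,0,0],0,-1],[[4.1,0,0],0,-1],[[4.5,0,0],0,-1],[[4.8,0,0],0,-1],[[5.0,0,0],0,-1],[[5.1,0,0],0,-1],[[5.1,0,0],0,-1]]'

```text
time_s: 9.72
ee_pos: [538.9, 93.8, 150.4]
ee_rot: [103.7, 89.9, 18.2]
force: [0.7, 1.5, 3.5]
gripper_width: 0.4
```

>>> move_arm --moves '[[[0.1,0,0],0,-1],[[0.2,0,0],0,-1],[[0.2,0,0],0,-1]]'

```text
time_s: 10.1
ee_pos: [538.9, 93.8, 149.5]
ee_rot: [100.0, 89.9, 14.5]
force: [-1.1, 2.0, 10.7]
gripper_width: 0.6
```

>>> move_arm --moves '[[[0.1,0,0],0,-1],[[0.2,0,0],0,-1],[[0.2,0,0],0,-1]]'

```text
time_s: 10.48
ee_pos: [538.9, 93.8, 149.4]
ee_rot: [98.1, 89.9, 12.6]
force: [-5.3, 0.8, 21.7]
gripper_width: 0.6
```

>>> move_arm --moves '[[[-0.5,0,0],0,-1],[[-4,0,0],0,-1],[[-9,0,0],0,-1],[[-14,0,0],0,-1],[[-14,0,12],0,-1],[[-14,0,20],0,-1],[[-14,0,20],0,-1],[[-14,0,20],0,-1],[[-14,0,20],0,-1]]'

```text
time_s: 11.6
ee_pos: [553.9, -106.2, 285.4]
ee_rot: [-113.6, 89.9, 160.9]
force: [-0.4, 0.3, 0.3]
gripper_width: 0.4
```

```bash
python3 - <<'E'
from h import *
print(status.state()['force'])
for n in("side","top"):
    im=viewer.grab_frame(n)[:,:,::-1]; cv2.imwrite(f"pics/{n}5.png",im)
im=cv2.imread("pics/side5.png")
cv2.imwrite("pics/side5z.png",cv2.resize(im[130:330,170:360],None,fx=3,fy=3))
E
```

```text
[-0.39545384  0.2596092   0.2792716 ]
```

View pics/side5z.png

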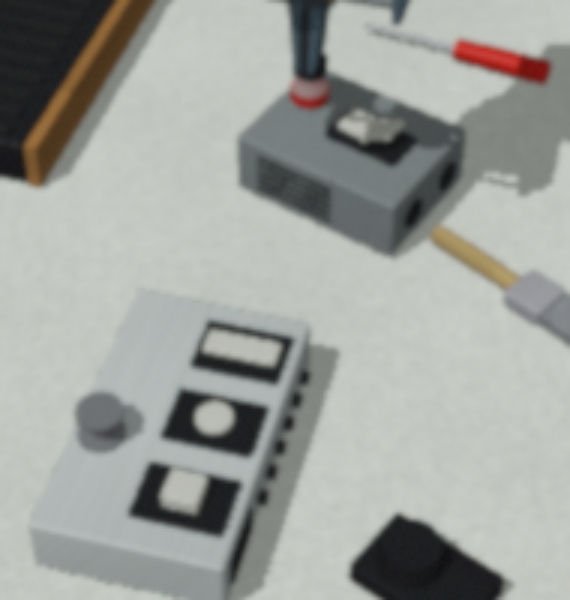

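View pics/top5.png

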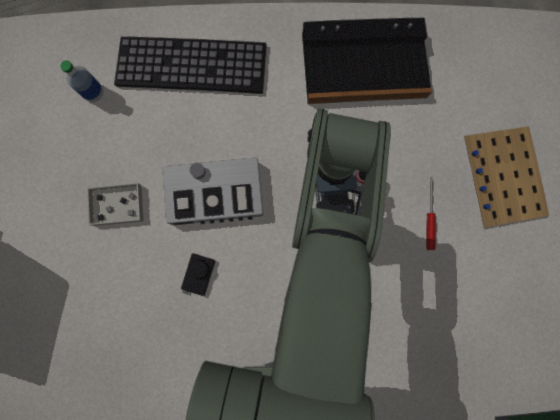

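The bar (crop 240,347) and round (215,417) buttons are low, the square button (183,490) still stands out, and the rocker's rear end is level. Reel, jar, controller, tray and screwdriver stand where they were. The arm is free (about 0.5 N), so I'll hand in.

```bash
python3 -c "
from workcell import env
print(env.job_done())"
```

```text
the job is handed in; nothing more can be done
None
```

The job is done and handed in after about 12 s of robot time. With shut fingertips I pushed the rocker's raised end down, then the round button in, then the bar button in.

| Part | Force at the end | Fingertip height | Height given for fully in |
|---|---|---|---|
| Rocker, rear end | about 26 N | 85.1 mm | 85 mm |
| Round button | about 21 N | 71.4 mm | 71 mm |
| Bar button | about 22 N | 71.4 mm | 71 mm |

At all three the force kept rising with almost no further travel, so each was at its hard stop.

**Last pictures:** the rocker was flipped with its rear end level, the round and bar buttons were in, and the square button was out. The reel, jar, brush, controller, tray and screwdriver looked unmoved. The arm was clear of everything, with about 0.5 N on the wrist.

**Disagreements:** the two-view height of the round button came out at 75 mm instead of 79 mm, because its rough side-view pixel was poor. I used the top-view position instead, which matched the bezels and the 75 mm spacing. The rocker's raised end was not measured in two views. I placed it from the bezel outline and the given heights. No checks failed.

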